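# Send the tin tray home past its spring catch

## Task

The white tray carrying the tin is held at one end of its wooden slide by a spring pin. Press the yellow paddle down with the fingertips and, keeping it down, push the tray by its blue tab over the pin and all the way home against the far end stop, then let go so that the paddle springs up and locks the tray in. Leave the tin standing on the tray, pick nothing up and leave the other things on the worktop where they are.

Things in the scene. Friction and masses are not known exactly. Their poses are not given: they have to be found in the camera images.
- slide_base: Wooden base of the slide, fixed to the worktop, 150 (x) x 250 (y) x 20 mm high. Origin: centre of its underside. Its own +y is the way the tray must travel, its own +x points away from the robot (yaw within 0.35 rad of the world's). Two dark end stops, 38 mm high, at y = +-118 mm. All local positions below are in this frame. The brass stop pin (10 mm wide) comes up at x = +22, y = 0 mm.
- catch (a joint): Spring catch: yellow paddle and brass pin as one piece, sliding straight down. 0 = up (pin locks), 0.014 m = fully down. The spring pushes back with about 3 N at the top and 8 N at the bottom; from 0.010 m on the pin is below the tray. It springs up when released, unless the tray lies over the pin, which then keeps it at about 0.009 m.
- catch_pad (a point): Centre of the top face of the yellow paddle, at local x = -52, y = -20 mm, 54 mm above the worktop when up, 40 mm when fully down. The paddle is 40 mm wide (x), 200 mm long (y), beside the tray on the robot's side, and can be pressed anywhere along its length; it stays level.
- tray (a joint): Travel of the white tray along the slide in m: starts between 0 and 0.008, is stopped by the raised pin at 0.016, is clear of the pin on the far side from 0.118 on, and meets the far end stop at 0.134. It slides with about 1 N of friction and cannot leave its runners.
- tab_push (a point): Centre of the back face of the blue push tab, the face to push towards local +y. The tab is fixed to the middle of the tray's side and stands over the paddle: 44 mm wide (x, about local x = -68 to -24 mm), 10 mm thick (y), from 59 to 85 mm above the worktop, so 5 mm above the raised paddle; this point lies at local x = -52 mm, 72 mm above the worktop.
- tray_floor (a point): Middle of the tray's inner floor, 28 mm above the worktop. Tray 92 (x) x 92 (y) x 15 mm, open on top, walls 3 mm, at local x = +22 mm.
- load_tin: Short tin with a tomato label, 75 mm across, 58 mm high, loose, standing on the tray. Origin: centre of its underside. Its top is 86 mm above the worktop.
- green_spice_jar: Bystander: glass spice jar with black cap and green label, 41 mm across, 104 mm high, behind the slide. Origin: centre of its underside.
- white_spice_jar: Bystander: glass spice jar with white cap, 46 mm across, 109 mm high, off the home end of the slide. Origin: centre of its underside.
- pink_mug: Bystander: pink and white mug, 88 x 116 x 90 mm, to the right. Origin: centre of its underside.
- corn_tin: Bystander: tall green tin, 75 mm across, 110 mm high, back left. Origin: centre of its underside.
Not all that is in view belongs to the job. Of the things like the load_tin, leave any that is purple; of the rest the smaller one is meant.

How it is judged:
By the outcome, as a careful person would: the job done as asked, in the order asked, and still so for the second after the job is handed in, with the robot touching nothing.
It also fails if it takes over 38 s, if anything falls off the work surface, if the arm or the gripper's body presses on something with over 40 N, if the wrist force passes 120 N, or if a joint passes its speed limit or range.

## Robot

A 6-joint arm with a two-finger parallel gripper is mounted at the origin on a cart in front of the work surface, level with it; the furniture and walls round the work are solid. World frame = base frame: x ahead of the robot, y to its left, z up, the work surface at z = 0. Lengths are in m, angles in rad, forces in N, time in s.
With the tool pointing down it reaches from about 0.375 to 0.825 m from the base axis. Payload 5.5 kg.
Tool frame: the origin (TCP) lies on the centre line of the jaws, within the pads' length; the fingertips stand 14 mm ahead of it and the grasp point (between the pads) lies 5 mm behind it; z points along the fingers, y is the line along which they close (so a half turn about z gives the same grasp; the last joint's range is limited). The gripper opens to 85 mm and grips with 20 to 120 N. Pads are 22 mm wide; open, the fingers measure 114 mm over their backs; the gripper's body (76 mm by 85 mm) begins 54 mm behind the grasp point. The pads swing forward as they close: fully open they stand 13 mm farther back than shut.
Start: joints at [-1.128, 0.314, -0.047, 1.21, 0, 1.571], TCP at [0.257, -0.542, 0.245] pointing down, gripper open.
Joint ranges: [-2.67, 2.67], [-0.69, 1.73], [-1.03, 1.25], [-2.08, 2.16], [-1.42, 1.45], [-3.14, 3.14]. Speed limits (rad/s): [2.39, 2.39, 3.01, 3.14, 3.14, 3.14].

## Interface

Orientations are given as a 3x3 rotation matrix whose columns are the frame's x, y, z axes.
In Python, from plant import robot, imaging, cut_out gives the robot as it stands.
- The arm moves only by the tool apply_moves, never from a script. Its argument "moves" is a list of rows, each a list of 3 entries, a list of its own where there are three numbers: the opening, from 0 (shut) to 1 (fully open), then the shift along the world's x, y, z each as a share of 0.75 m, from -1 to 1, then the turn, a rotation vector about the world's x, y, z each as a share of 45 degrees, from -1 to 1. In form: [[fingers, [tx, ty, tz], [rx, ry, rz]], ...]. A call has 1 to 5 rows; each row shifts and turns the commanded pose from where the row before left it; what a row does not reach is not made up. A row lasts 1/8 s, in which the tool goes at most 62.5 mm and 10.7 degrees, less where a joint would pass 70% of its speed; a pose out of reach is approached as far as the arm can. A call with a number of a shift or a turn outside -1 to 1 is refused whole. A call with a gripper value outside its range is refused whole. The fingers move at their own pace and stop on an object; the grip force is fixed at half the most. Time passes only in rows, so rows that do not move let the fingers close. It gives the time, the measured TCP pose, the force, the opening and the grip force at its end, in the units of the state.
- robot.get_obs(): the state, without advancing time (a new reading comes with each control period).
- imaging.read_camera(name): name is "side" or "top" or "wrist"; returns a dict with "color" (420x560x3 uint8, blue, green, red), "vertical_fov" (degrees; the focal length in pixels is half the picture's height over the tangent of half this angle, whatever the lens; pixels are square), "cx", "cy" (the principal point, pixels), "dist" ([k1, k2, p1, p2, k3] as OpenCV has them; the pictures are not rectified), "R" (3x3) and "t" (3): a world point X has camera coordinates R X + t. Camera axes: x right, y down, z forward; pixel columns grow to the right and rows downward; lengths in m; the calibration is good to about 2 mm. A picture is of the moment at which its call begins. There is no depth.
- robot.close_job(): hands the job in; it is judged then, once.
Trained networks look in a picture, given as the dict that the camera call returned (one of the last four; its "shot" number tells which), for a name from the list of things; names that differ only in an ending like _2 or _b are one class to them, and where a whole thing is asked for, a point or a joint stands for the part that bears it (a point fixed in the world has none). Each returns a list of dicts, best first, with "p" (0 to 1); they miss things now and then, are a little off and sometimes report something else, mostly with a low value. They report only what shows in the picture. A call takes as long as a camera call. They do not tell look-alikes from the thing itself.
- cut_out(picture, label): "region" (420x560 bool, what is visible of it) and "bbox" ([left, top, right, bottom] in pixels, round what is visible of it).
The state is a dict: "t": time; "joints": joint angles; "joint_vel": joint speeds; "joint_efforts": joint torques, N m; "ee_pos": TCP position; "tool_rot": TCP orientation; "ft_force": force on the tool from outside, world axes, zero at the start; "wrist_torque": the same for the moment, N m; "opening": finger opening in m; "finger_force": force on a finger pad.
Only numpy, scipy, OpenCV 4.12 (cv2) and the standard library are available. Lean on these libraries where they do the work, as an engineer would, in place of code of your own. Each camera call takes 0.05 s, during which the arm holds its last target. There are 200 camera calls.

## Working session

There is one attempt and no reset: what is moved stays moved. The work goes in short steps, Python scripts to look and compute and a tool call to move; the robot and the scene stay as the last step left them, time stands still between calls to the robot, and variables do not carry over. Pictures are saved under pics/ and viewed, at most 10 in all, crops included, and the job is handed in when it is done.

Besides the shell and the picture viewer there is one more tool, called after "Request:" as a command line: name --argument value ..., lists and objects as JSON in quotes. apply_moves: Moves the arm, as the interface text tells. Its arguments: {"type":"object","properties":{"moves":{"type":"array","items":{"type":"array"}}},"required":["moves"]}

```bash
mkdir -p pics; ls; cat > h.py <<'E'
import numpy as np, cv2
from plant import robot, imaging, cut_out
def K(p):
    h,w=p["color"].shape[:2]; f=h/2/np.tan(np.radians(p["vertical_fov"])/2)
    return np.array([[f,0,p["cx"]],[0,f,p["cy"]],[0,0,1]])
def ray(p,uv):
    n=cv2.undistortPoints(np.array(uv,float).reshape(-1,1,2),K(p),np.array(p["dist"],float)).reshape(-1,2)
    R=np.array(p["R"]);t=np.array(p["t"])
    d=np.c_[n,np.ones(len(n))]@R
    return -R.T@t,d
def atz(p,uv,z):
    o,d=ray(p,uv); return o+d*((z-o[2])/d[:,2])[:,None]
def proj(p,X):
    R=np.array(p["R"]); return cv2.projectPoints(np.array(X,float).reshape(-1,1,3),cv2.Rodrigues(R)[0],np.array(p["t"],float),K(p),np.array(p["dist"],float))[0].reshape(-1,2)
E
python3 - <<'E'
from h import *
for n in ["side","top"]:
    p=imaging.read_camera(n); cv2.imwrite(f"pics/{n}0.png",p["color"]); print(n,p["vertical_fov"],p["shot"], (-np.array(p["R"]).T@np.array(p["t"])).round(3))
    for l in ["slide_base","catch_pad","tab_push","tray_floor","load_tin"]:
        for r in cut_out(p,l)[:3]: print(l,round(r["p"],2),r["bbox"],int(r["region"].sum()))
o=robot.get_obs(); print(o["t"],o["ee_pos"],o["tool_rot"],o["opening"])
E
```

```text
pics
side 45.53193379573023 1 [ 0.513 -1.328  0.585]
slide_base 0.94 [240.2, 199.3, 318.7, 247.8] 1995
slide_base 0.62 [295.3, 174.5, 311.2, 211.0] 340
catch_pad 0.65 [243.4, 200.7, 279.1, 232.4] 427
tab_push 0.83 [259.7, 210.0, 311.7, 234.6] 264
tray_floor 0.83 [256.9, 207.1, 313.2, 234.9] 300
load_tin 0.84 [277.7, 202.9, 307.7, 231.1] 756
load_tin 0.77 [282.6, 167.8, 305.6, 193.4] 376
load_tin 0.64 [228.5, 162.9, 258.2, 195.7] 914
top 45.34044500023345 2 [ 3.910e-01 -1.000e-03  1.365e+00]
slide_base 0.79 [245.2, 171.3, 349.2, 253.3] 4343
slide_base 0.47 [248.8, 168.5, 264.7, 191.0] 281
catch_pad 0.79 [270.0, 209.2, 346.4, 244.8] 1059
tab_push 0.82 [297.5, 177.7, 337.9, 228.3] 537
tray_floor 0.91 [297.1, 175.4, 338.6, 227.9] 373
load_tin 0.97 [305.6, 179.6, 333.1, 211.1] 716
load_tin 0.64 [165.5, 172.6, 197.2, 202.6] 743
load_tin 0.57 [166.2, 227.3, 211.1, 269.7] 1337
0.6 [ 0.25704779 -0.54215192  0.24531067] [[ 9.03589996e-01  4.28398317e-01 -1.08602300e-05]
 [ 4.28398317e-01 -9.03589996e-01 -3.28432942e-05]
 [-2.38832071e-05  2.50243678e-05 -9.99999999e-01]] 0.08550774113990224
```

```bash
python3 - <<'E'
import cv2,numpy as np
t=cv2.imread("pics/top0.png"); s=cv2.imread("pics/side0.png")
a=cv2.resize(t[150:290,150:370],(800,509),interpolation=cv2.INTER_CUBIC); cv2.imwrite("pics/topc.png",a)
b=cv2.resize(s[150:260,210:350],(760,597),interpolation=cv2.INTER_CUBIC); cv2.imwrite("pics/sidec.png",b)
E
```

```text
(no output)
```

View pics/top0.png

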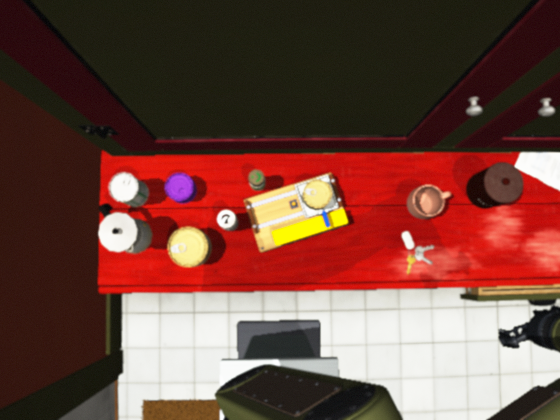

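View pics/topc.png

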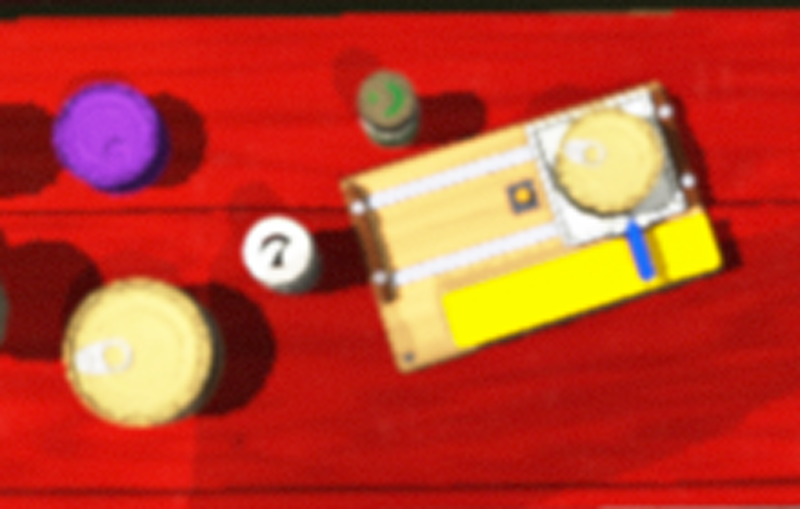

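View pics/sidec.png

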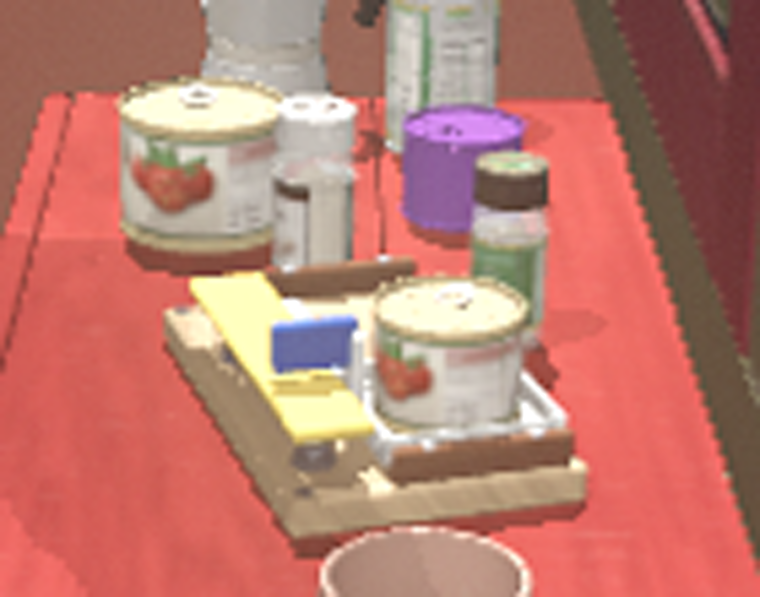

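Look-alikes for the load tin in the top view are the tomato tin on the tray (318,195), a larger tomato tin (188,247) and a purple one (180,187). The one on the tray is the smaller tomato tin, and the crops confirm it. The blue tab is at about (326,218), and the yellow paddle runs from (272,240) to (347,212). Home is image-left, which is world +y.

```bash
python3 - <<'E'
from h import *
from scipy.optimize import least_squares
P={n:imaging.read_camera(n) for n in ["top","side"]}
def mask(p,lo,hi,box):
    m=cv2.inRange(cv2.cvtColor(p["color"],cv2.COLOR_BGR2HSV),lo,hi); z=np.zeros_like(m); l,t,r,b=box; z[t:b,l:r]=m[t:b,l:r]; return z
p=P["top"]
m=mask(p,(25,200,150),(35,255,255),(240,165,355,260))
pts=np.argwhere(m)[:,::-1]; X=atz(p,pts,0.054)[:,:2]
(c,sz,a)=cv2.minAreaRect((X*1000).astype(np.float32)); print("paddle rect",c,sz,a,len(pts)); print(cv2.boxPoints((c,sz,a)).round(1))
m2=mask(p,(105,150,80),(130,255,255),(290,200,345,235))
pt=np.argwhere(m2)[:,::-1]; Y=atz(p,pt,0.085)[:,:2]; r2=cv2.minAreaRect((Y*1000).astype(np.float32)); print("tab top",r2,len(pt)); print(cv2.boxPoints(r2).round(1))
# slide base hull
r=cut_out(p,"slide_base")[0]; q=np.argwhere(r["region"])[:,::-1]; Z=atz(p,q,0.02)[:,:2]; print("base",cv2.minAreaRect((Z*1000).astype(np.float32)))
# side view check: end stops / paddle
s=P["side"]; ms=mask(s,(20,60,120),(32,255,255),(240,195,282,235)); print("side yellow bbox",cv2.boundingRect(ms))
mb=mask(s,(105,100,60),(130,255,255),(255,200,282,225)); print("side blue bbox",cv2.boundingRect(mb),int((mb>0).sum()))
# candidate pose from paddle
v=cv2.boxPoints((c,sz,a)); e=[v[1]-v[0],v[2]-v[1]]; e=max(e,key=np.linalg.norm); e=e/np.linalg.norm(e); e*=np.sign(e[1])
yaw=np.arctan2(-e[0],e[1]); ex=np.array([e[1],-e[0]]); o=np.array(c)+52*ex+20*e
print("yaw",yaw,"origin",o)
M=lambda l:np.array([*( (o+l[0]*ex+l[1]*e)/1000),l[2]/1000])
L=[(-75,-125,20),(-75,125,20),(75,125,20),(75,-125,20),(-72,-120,54),(-72,80,54),(-32,80,54),(-32,-120,54),(22,0,20)]
for n in P:
    im=P[n]["color"].copy(); im=cv2.resize(im,None,fx=5,fy=5,interpolation=cv2.INTER_CUBIC)
    for u in proj(P[n],[M(l) for l in L]): cv2.circle(im,tuple(int(k) for k in (u+.5)*5),4,(255,0,255),-1)
    l,t=(240,165) if n=="top" else (225,190)
    cv2.imwrite(f"pics/ov_{n}.png",im[t*5:t*5+ (480 if n=="top" else 350),l*5:l*5+ 580])
a=cv2.imread("pics/ov_top.png");b=cv2.imread("pics/ov_side.png");cv2.imwrite("pics/ov.png",cv2.resize(np.vstack([a,b]),None,fx=.72,fy=.72))
C=((Y*1000-o)@np.array([ex,e]).T); print("tab local range",np.percentile(C,[2,50,98],axis=0))
E
```

```text
paddle rect (499.72515869140625, -84.84321594238281) (41.7416877746582, 199.61253356933594) 17.038223266601562 1087
[[ 450.5    4.5]
 [ 509.  -186.4]
 [ 548.9 -174.2]
 [ 490.4   16.7]]
tab top ((518.1845703125, -124.42179870605469), (35.764957427978516, 8.154346466064453), 20.496551513671875) 41
[[ 500.  -126.9]
 [ 502.9 -134.5]
 [ 536.4 -122. ]
 [ 533.5 -114.3]]
base ((543.989501953125, -50.55961608886719), (151.54959106445312, 250.077880859375), 16.362812042236328)
side yellow bbox (240, 195, 42, 37)
side blue bbox (261, 209, 14, 9) 23
yaw 0.29737318 origin [543.58265543 -50.48452568]
tab local range [[-63.18315834 -66.51227601]
 [-45.13983148 -63.24154505]
 [-28.71247631 -59.64360702]]
```

View pics/ov.png

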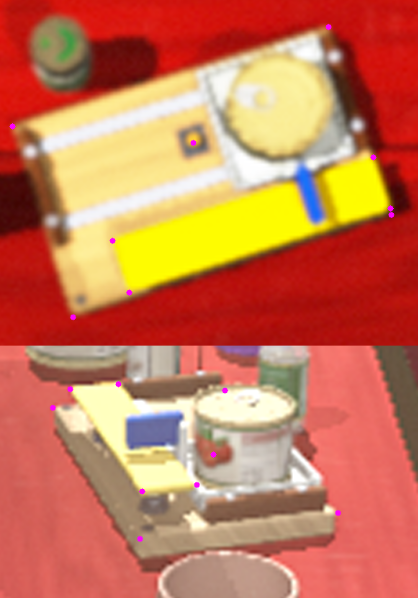

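The overlay fits: base origin is about (0.5437, -0.0505), yaw 0.295, and the paddle and base fits agree within 1 mm. The tray is at about 4 mm travel, so the tab's back face is at local y ≈ -68 mm. Next I shut the fingers, turn so the closing line runs along local x, and go above local (-52, -87).

Request:
apply_moves --moves '[[0,[0.035,0.0524,-0.005],[0,0,0.181]],[0,[0.035,0.0524,-0.005],[0,0,0.181]],[0,[0.035,0.0524,-0.005],[0,0,0.181]],[0,[0.035,0.0524,-0.005],[0,0,0.181]],[0,[0.035,0.0524,-0.005],[0,0,0.181]]]'

```text
t: 1.38
ee_pos: [0.3891, -0.3444, 0.2266]
tool_rot: [[0.401, 0.916, 0.0], [0.916, -0.401, -0.0], [-0.0, 0.001, -1.0]]
ft_force: [1.5, -1.1, 0.2]
opening: 0.0001
finger_force: 0.0
```

Request:
apply_moves --moves '[[0,[0.035,0.0524,-0.015],[0,0,0.181]],[0,[0.035,0.0524,-0.015],[0,0,0.181]],[0,[0.035,0.0524,-0.015],[0,0,0.181]],[0,[0.035,0.0524,-0.015],[0,0,0.181]],[0,[0.035,0.0524,-0.015],[0,0,0.181]]]'

```text
t: 2.0
ee_pos: [0.5205, -0.1478, 0.1702]
tool_rot: [[-0.294, 0.956, 0.001], [0.956, 0.294, -0.0], [-0.0, 0.001, -1.0]]
ft_force: [0.2, -0.5, 0.1]
opening: 0.0
finger_force: 0.0
```

Request:
apply_moves --moves '[[0,[0,0,0],[0,0,0]],[0,[0,0,0],[0,0,0]]]'

```text
t: 2.25
ee_pos: [0.5193, -0.1493, 0.1704]
tool_rot: [[-0.289, 0.957, -0.0], [0.957, 0.289, -0.0], [-0.0, -0.001, -1.0]]
ft_force: [-0.1, 0.6, 0.6]
opening: -0.0001
finger_force: 0.0
```

```bash
cat > st.py <<'E'
from h import *
o=robot.get_obs(); T=np.array([543.7,-50.5]);y=.295;ex=np.array([np.cos(y),np.sin(y)]);e=np.array([-ex[1],ex[0]])
d=np.array(o["ee_pos"])*1000; print("t",o["t"],"pos",d.round(1),"local",((d[:2]-T)@np.array([ex,e]).T).round(1),"F",np.array(o["ft_force"]).round(1),"open",o["opening"]); R=np.array(o["tool_rot"]); print("tool y ang",np.arctan2(R[1,1],R[0,1]),"tilt",R[:,2].round(4))
F=np.array(o["ft_force"]); print("F local",F[:2]@ex,F[:2]@e)
E
python3 st.py; python3 - <<'E'
from h import *
a=imaging.read_camera("side"); b=imaging.read_camera("wrist")
im=np.vstack([cv2.resize(a["color"][120:260,200:400],(500,350)),cv2.resize(b["color"],(333,250),interpolation=cv2.INTER_AREA)[:, :]]) if 0 else None
x=cv2.resize(a["color"][130:270,190:330],(400,400),interpolation=cv2.INTER_CUBIC); w=cv2.resize(b["color"],(400,300)); w=cv2.copyMakeBorder(w,0,100,0,0,0)
cv2.imwrite("pics/c1.png",np.hstack([x,w]))
E
```

```text
t 2.25 pos [ 519.3 -149.3  170.4] local [-52.  -87.4] F [-0.1  0.6  0.6] open -9.520688843099919e-05
tool y ang 0.2931112734268119 tilt [-4.e-04 -4.e-04 -1.e+00]
F local 0.10064938337836338 0.5517662153150983
```

View pics/c1.png

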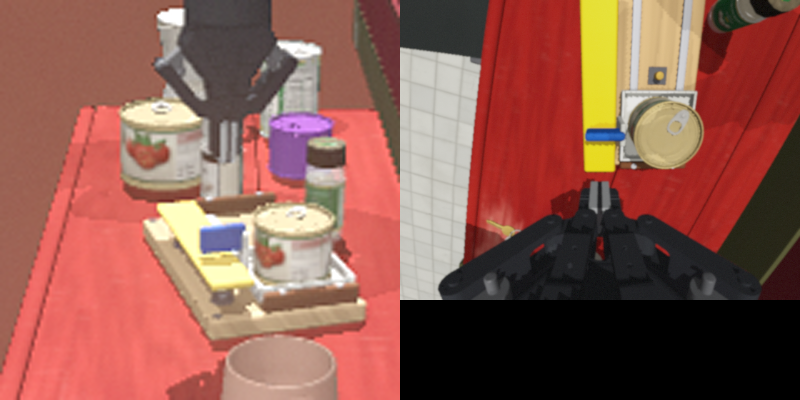

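The wrist view shows the fingers in line with the paddle, behind the blue tab (605,135). Descending.

Request:
apply_moves --moves '[[0,[0,0,-0.05],[0,0,0]],[0,[0,0,-0.05],[0,0,0]],[0,[0,0,-0.025],[0,0,0]],[0,[0,0,0],[0,0,0]]]'

```text
t: 2.85
ee_pos: [0.5179, -0.1499, 0.0755]
tool_rot: [[-0.287, 0.958, -0.003], [0.958, 0.287, 0.001], [0.001, -0.002, -1.0]]
ft_force: [-0.6, -0.2, 0.3]
opening: 0.0002
finger_force: 0.0
```

Request:
apply_moves --moves '[[0,[0,0,-0.006],[0,0,0]],[0,[0,0,-0.006],[0,0,0]],[0,[0,0,0],[0,0,0]]]'

```text
t: 3.22
ee_pos: [0.5201, -0.1495, 0.0681]
tool_rot: [[-0.289, 0.957, 0.001], [0.957, 0.289, -0.001], [-0.001, 0.001, -1.0]]
ft_force: [0.6, -0.9, -0.1]
opening: -0.0001
finger_force: 0.0
```

```bash
python3 st.py
```

```text
t 3.225 pos [ 520.1 -149.5   68.1] local [-51.3 -87.9] F [ 0.6 -0.9 -0.1] open -9.85213204871942e-05
tool y ang 0.2933677076263111 tilt [ 1.2e-03 -6.0e-04 -1.0e+00]
F local 0.298390213395526 -1.0236731081579609
```

Request:
apply_moves --moves '[[0,[0,0,-0.004],[0,0,0]],[0,[0,0,0],[0,0,0]]]'

```text
t: 3.48
ee_pos: [0.5202, -0.1495, 0.0649]
tool_rot: [[-0.289, 0.957, 0.001], [0.957, 0.289, -0.001], [-0.001, 0.001, -1.0]]
ft_force: [-0.5, -1.7, 2.9]
opening: 0.0002
finger_force: 1.7
```

Request:
apply_moves --moves '[[0,[0,0,-0.004],[0,0,0]],[0,[0,0,0],[0,0,0]]]'

```text
t: 3.72
ee_pos: [0.5201, -0.1494, 0.0617]
tool_rot: [[-0.289, 0.957, 0.001], [0.957, 0.289, -0.001], [-0.001, 0.001, -1.0]]
ft_force: [0.2, -2.9, 5.4]
opening: 0.0001
finger_force: 2.2
```

Request:
apply_moves --moves '[[0,[0,0,-0.004],[0,0,0]],[0,[0,0,0],[0,0,0]]]'

```text
t: 3.98
ee_pos: [0.5202, -0.1494, 0.0588]
tool_rot: [[-0.289, 0.957, 0.001], [0.957, 0.289, -0.001], [-0.001, 0.001, -1.0]]
ft_force: [1.1, -2.0, 5.5]
opening: 0.0
finger_force: 2.7
```

Request:
apply_moves --moves '[[0,[0,0,-0.004],[0,0,0]],[0,[0,0,0],[0,0,0]]]'

```text
t: 4.22
ee_pos: [0.5202, -0.1495, 0.0559]
tool_rot: [[-0.289, 0.957, 0.001], [0.957, 0.289, -0.001], [-0.001, 0.001, -1.0]]
ft_force: [1.2, -2.6, 6.8]
opening: -0.0004
finger_force: 3.2
```

Request:
apply_moves --moves '[[0,[0,0,-0.002],[0,0,0]],[0,[0,0,0],[0,0,0]]]'

```text
t: 4.47
ee_pos: [0.5202, -0.1495, 0.0546]
tool_rot: [[-0.289, 0.957, 0.001], [0.957, 0.289, -0.001], [-0.001, 0.001, -1.0]]
ft_force: [0.8, -2.2, 7.5]
opening: -0.0002
finger_force: 3.5
```

Request:
apply_moves --moves '[[0,[0,0,-0.002],[0,0,0]],[0,[0,0,0],[0,0,0]]]'

```text
t: 4.72
ee_pos: [0.5203, -0.1495, 0.0539]
tool_rot: [[-0.289, 0.957, 0.001], [0.957, 0.289, -0.001], [-0.001, 0.001, -1.0]]
ft_force: [-2.0, -1.2, 13.3]
opening: -0.0
finger_force: 6.7
```

The paddle is fully down: 13 N at the stop, TCP z 54 mm. Now pushing along local +y.

Request:
apply_moves --moves '[[0,[-0.002,0.0065,0],[0,0,0]],[0,[-0.002,0.0065,0],[0,0,0]],[0,[-0.002,0.0065,0],[0,0,0]],[0,[-0.002,0.0065,0],[0,0,0]],[0,[-0.002,0.0065,0],[0,0,0]]]'

```text
t: 5.35
ee_pos: [0.5142, -0.1268, 0.054]
tool_rot: [[-0.289, 0.957, 0.004], [0.957, 0.289, -0.005], [-0.006, 0.002, -1.0]]
ft_force: [2.2, -7.9, 9.3]
opening: 0.0003
finger_force: 4.6
```

```bash
python3 st.py; python3 - <<'E'
from h import *
a=imaging.read_camera("side"); b=imaging.read_camera("wrist")
x=cv2.resize(a["color"][130:270,190:330],(400,400),interpolation=cv2.INTER_CUBIC); w=cv2.resize(b["color"],(400,300)); w=cv2.copyMakeBorder(w,0,100,0,0,0)
cv2.imwrite("pics/c2.png",np.hstack([x,w]))
E
```

```text
t 5.35 pos [ 514.2 -126.8   54. ] local [-50.5 -64.4] F [ 2.2 -7.9  9.3] open 0.00031944782452599153
tool y ang 0.29270140614906864 tilt [ 0.0038 -0.0047 -1.    ]
F local -0.22043630224471622 -8.220635650989209
```

View pics/c2.png

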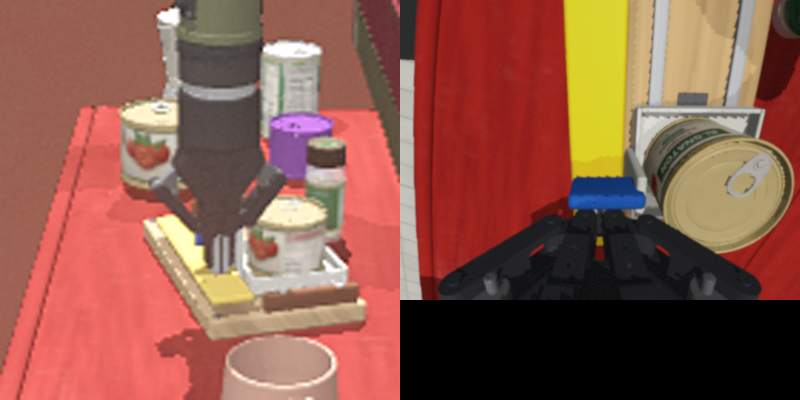

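The tab is against the fingers and the tray has left its end stop, with the tin standing. Continuing.

Request:
apply_moves --moves '[[0,[-0.002,0.0065,0],[0,0,0]],[0,[-0.002,0.0065,0],[0,0,0]],[0,[-0.002,0.0065,0],[0,0,0]],[0,[-0.002,0.0065,0],[0,0,0]],[0,[-0.002,0.0065,0],[0,0,0]]]'

```text
t: 6.08
ee_pos: [0.5068, -0.1023, 0.054]
tool_rot: [[-0.289, 0.957, 0.004], [0.957, 0.289, -0.004], [-0.005, 0.003, -1.0]]
ft_force: [1.8, -6.7, 9.2]
opening: 0.0002
finger_force: 4.5
```

Request:
apply_moves --moves '[[0,[-0.002,0.0065,0],[0,0,0]],[0,[-0.002,0.0065,0],[0,0,0]],[0,[-0.002,0.0065,0],[0,0,0]],[0,[-0.002,0.0065,0],[0,0,0]],[0,[-0.002,0.0065,0],[0,0,0]]]'

```text
t: 6.7
ee_pos: [0.4994, -0.0778, 0.054]
tool_rot: [[-0.289, 0.957, 0.004], [0.957, 0.289, -0.004], [-0.005, 0.003, -1.0]]
ft_force: [2.2, -6.9, 9.2]
opening: -0.0001
finger_force: 4.4
```

```bash
python3 st.py
```

```text
t 6.7 pos [499.4 -77.8  54. ] local [-50.3 -13.2] F [ 2.2 -6.9  9.2] open -7.191842450793632e-05
tool y ang 0.2926976446900248 tilt [ 0.0042 -0.0042 -1.    ]
F local 0.1145589065788506 -7.208086692640565
```

Request:
apply_moves --moves '[[0,[-0.002,0.0065,0],[0,0,0]],[0,[-0.002,0.0065,0],[0,0,0]],[0,[-0.002,0.0065,0],[0,0,0]],[0,[-0.002,0.0065,0],[0,0,0]],[0,[-0.002,0.0065,0],[0,0,0]]]'

```text
t: 7.32
ee_pos: [0.4919, -0.0533, 0.054]
tool_rot: [[-0.289, 0.957, 0.004], [0.957, 0.289, -0.004], [-0.005, 0.003, -1.0]]
ft_force: [2.0, -7.3, 9.6]
opening: 0.0003
finger_force: 4.5
```

Request:
apply_moves --moves '[[0,[-0.002,0.0065,0],[0,0,0]],[0,[-0.002,0.0065,0],[0,0,0]],[0,[-0.002,0.0065,0],[0,0,0]],[0,[-0.002,0.0065,0],[0,0,0]],[0,[-0.001,0.003,0],[0,0,0]]]'

```text
t: 7.95
ee_pos: [0.485, -0.0314, 0.0539]
tool_rot: [[-0.289, 0.957, 0.004], [0.957, 0.289, -0.004], [-0.005, 0.003, -1.0]]
ft_force: [2.8, -7.3, 8.9]
opening: 0.0001
finger_force: 4.6
```

```bash
python3 st.py
```

```text
t 7.95 pos [485.  -31.4  53.9] local [-50.6  35.4] F [ 2.8 -7.3  8.9] open 0.00011271329200915408
tool y ang 0.29297872261882085 tilt [ 0.0041 -0.004  -1.    ]
F local 0.5436387606582506 -7.808222835582294
```

Request:
apply_moves --moves '[[0,[-0.001,0.0033,0],[0,0,0]],[0,[-0.001,0.0033,0],[0,0,0]],[0,[-0.001,0.0033,0],[0,0,0]],[0,[-0.001,0.0033,0],[0,0,0]],[0,[-0.001,0.0033,0],[0,0,0]]]'

```text
t: 8.57
ee_pos: [0.4813, -0.0192, 0.0538]
tool_rot: [[-0.289, 0.957, 0.004], [0.957, 0.289, -0.004], [-0.005, 0.003, -1.0]]
ft_force: [4.7, -12.0, 9.0]
opening: 0.0002
finger_force: 4.5
```

Request:
apply_moves --moves '[[0,[-0.001,0.0033,0],[0,0,0]],[0,[0,0,0],[0,0,0]]]'

```text
t: 8.82
ee_pos: [0.4812, -0.019, 0.054]
tool_rot: [[-0.287, 0.958, 0.005], [0.958, 0.287, -0.01], [-0.011, 0.002, -1.0]]
ft_force: [4.7, -15.8, 7.0]
opening: 0.0002
finger_force: 3.7
```

```bash
python3 st.py
```

```text
t 8.825 pos [481.2 -19.   54. ] local [-50.6  48.3] F [  4.7 -15.8   7. ] open 0.00024705807745474675
tool y ang 0.2915923704218382 tilt [ 0.0052 -0.0096 -0.9999]
F local -0.08212055417915116 -16.44004216854289
```

Force has risen to 16 N with no further motion, so the tray should be at the end stop. I'll check before releasing.

```bash
cat > look.py <<'E'
from h import *
import sys
a=imaging.read_camera("side"); b=imaging.read_camera("wrist"); t=imaging.read_camera("top")
x=cv2.resize(a["color"][130:270,190:330],(400,400),interpolation=cv2.INTER_CUBIC); w=cv2.resize(b["color"],(400,300))
tt=cv2.resize(t["color"][160:260,235:355],(400,333),interpolation=cv2.INTER_CUBIC)
cv2.imwrite(sys.argv[1],np.vstack([np.hstack([x[60:360],w]),np.hstack([tt[:300],np.zeros((300,400,3),np.uint8)])]))
o=np.array([543.7,-50.5]);y=.295;ex=np.array([np.cos(y),np.sin(y)]);e=np.array([-ex[1],ex[0]])
for n,p in (("top",t),("side",a)):
    m=cv2.inRange(cv2.cvtColor(p["color"],cv2.COLOR_BGR2HSV),(105,130,60),(130,255,255)); m[:150]=0;m[260:]=0;m[:,:230]=0;m[:,350:]=0
    q=np.argwhere(m)[:,::-1]
    if len(q): 
        C=(atz(p,q,.085)[:,:2]*1000-o)@np.array([ex,e]).T; print(n,"tab local",np.percentile(C,[2,50,98],axis=0).round(1).tolist(),len(q))
E
python3 look.py pics/c3.png
```

```text
(no output)
```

View pics/c3.png

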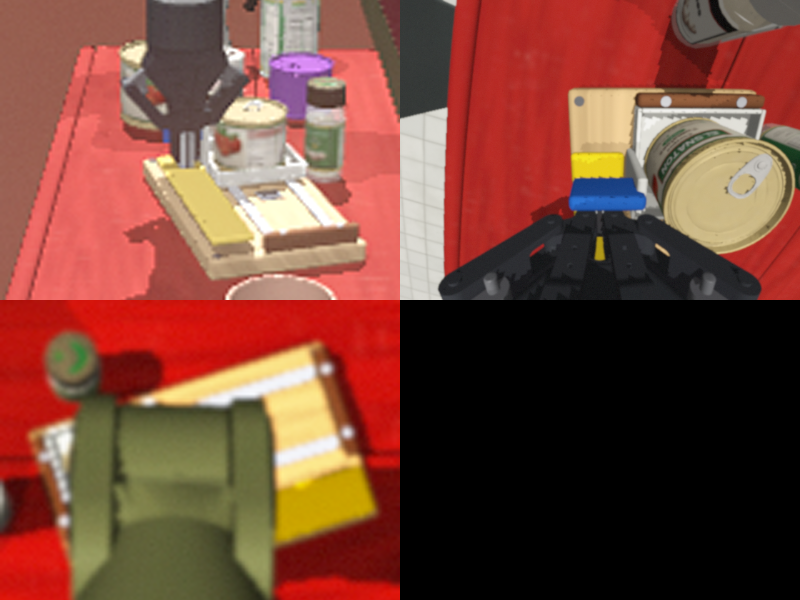

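The tray's front wall sits against the dark stop (wrist view, row ~105) and the tin is standing. I'll back off the tab slightly with the paddle still down, then lift straight up.

Request:
apply_moves --moves '[[0,[0.001,-0.0033,0],[0,0,0]],[0,[0.0015,-0.005,0],[0,0,0]],[0,[0.001,-0.0033,0],[0,0,0]],[0,[0,0,0],[0,0,0]]]'

```text
t: 9.48
ee_pos: [0.4815, -0.0202, 0.0538]
tool_rot: [[-0.291, 0.957, 0.001], [0.957, 0.291, 0.009], [0.008, 0.004, -1.0]]
ft_force: [-2.4, 10.5, 16.8]
opening: -0.0003
finger_force: 8.7
```

```bash
python3 st.py
```

```text
t 9.475 pos [481.5 -20.2  53.8] local [-50.7  47. ] F [-2.4 10.5 16.8] open -0.0003177658906666984
tool y ang 0.2951536343490481 tilt [ 0.0013  0.0086 -1.    ]
F local 0.7661990087110897 10.689152693030763
```

Request:
apply_moves --moves '[[0,[0,0,0.005],[0,0,0]],[0,[0,0,0.008],[0,0,0]],[0,[0,0,0.015],[0,0,0]],[0,[0,0,0.04],[0,0,0]],[0,[0,0,0.04],[0,0,0]]]'

```text
t: 10.1
ee_pos: [0.4796, -0.0238, 0.1338]
tool_rot: [[-0.289, 0.957, -0.003], [0.957, 0.289, -0.0], [0.001, -0.003, -1.0]]
ft_force: [-0.2, 0.1, -0.3]
opening: -0.0004
finger_force: 0.0
```

Request:
apply_moves --moves '[[0,[-0.01,-0.06,0.05],[0,0,0]],[0,[-0.01,-0.07,0.04],[0,0,0]],[0,[-0.01,-0.07,0],[0,0,0]],[0,[-0.01,-0.07,0],[0,0,0]],[0,[0,-0.07,0],[0,0,0]]]'

```text
t: 10.72
ee_pos: [0.4494, -0.28, 0.201]
tool_rot: [[-0.289, 0.957, -0.001], [0.957, 0.289, 0.001], [0.001, -0.001, -1.0]]
ft_force: [1.1, 0.3, -0.3]
opening: -0.0002
finger_force: 0.0
```

Request:
apply_moves --moves '[[0,[0,-0.06,0],[0,0,0]],[0,[0,0,0],[0,0,0]]]'

```text
t: 10.98
ee_pos: [0.4499, -0.3261, 0.2004]
tool_rot: [[-0.285, 0.958, -0.002], [0.958, 0.285, 0.0], [0.001, -0.001, -1.0]]
ft_force: [-0.1, 0.5, -0.0]
opening: -0.0001
finger_force: 0.0
```

```bash
python3 st.py; python3 look.py pics/c4.png
```

```text
t 10.975 pos [ 449.9 -326.1  200.4] local [-169.9 -236.4] F [-0.1  0.5 -0. ] open -0.00012132752619235013
tool y ang 0.28949431723177754 tilt [-1.5e-03  2.0e-04 -1.0e+00]
F local 0.05201132844406111 0.4907001712231999
top tab local [[-62.4, 62.9], [-43.2, 66.3], [-27.2, 70.0]] 40
```

View pics/c4.png

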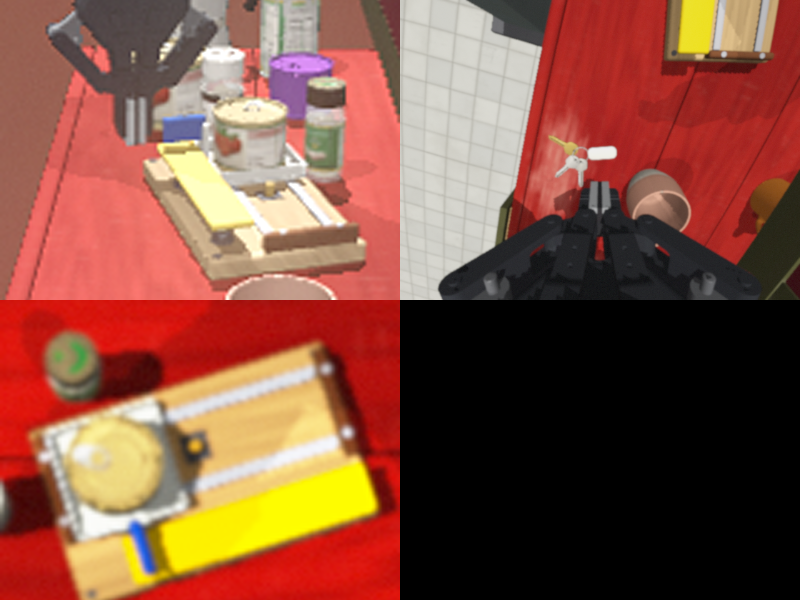

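The tray is home: tab centre at local y 66.3 mm, which is about 133 mm of travel. The brass pin is up behind the tray (193,446 in the top crop), the paddle is bright and raised, the tin is standing, and the jars and mug look undisturbed. The robot touches nothing.

```bash
python3 -c "
from plant import robot
print(robot.close_job())"
```

```text
the job is handed in; nothing more can be done
None
```

The tray is home against the far end stop and locked by the raised pin, with the tin standing on it, the other things in view left in place, and the job handed in at about 11 s.

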